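# Hang the key board on its stand

### The arm

A 6-joint arm with a two-finger parallel gripper is mounted at the origin on a cart in front of the work surface, level with it; the furniture and walls round the work are solid. World frame = base frame: x ahead of the robot, y to its left, z up, the work surface at z = 0. Lengths are in m, angles in rad, forces in N, time in s.
With the tool pointing down it reaches from about 0.3 to 0.875 m from the base axis. Payload 4.2 kg.
Tool frame: the origin (TCP) lies between the finger pads; the fingertips stand 8 mm ahead of it and the grasp point (between the pads) lies 11 mm behind it; z points along the fingers, y is the line along which they close (so a half turn about z gives the same grasp; the last joint's range is limited). The gripper opens to 85 mm and grips with 20 to 120 N. Pads are 22 mm wide; open, the fingers measure 114 mm over their backs; the gripper's body (76 mm by 85 mm) begins 54 mm behind the grasp point. The pads swing forward as they close: fully open they stand 13 mm farther back than shut.
Start: joints at [-1.149, 0.32, 1.565, -0, 1.257, -0.02], TCP at [0.246, -0.52, 0.239] pointing down, gripper open.
Joint ranges: [-3.11, 3.11], [-0.84, 2.01], [0.21, 2.61], [-1.34, 4.49], [0.05, 2.63], [-2.56, 2.56]. Speed limits (rad/s): [2.57, 2.57, 3.14, 3.14, 3.14, 3.14].

### API

Orientations are given as a 3x3 rotation matrix whose columns are the frame's x, y, z axes.
In Python, from workcell import telemetry, read_camera, get_calibration, r, silhouettes gives the robot as it stands.
- The arm moves only by the shell command python3 -m inch 'ROWS' [FORCE]. ROWS is a JSON object of lists of equal length, an entry for each row: "delta_pos": the shift along the world's x, y, z in mm, a list of three; "twist": the turn, a rotation vector about the world's x, y, z in rad, a list of three; "gripper": the opening, from -1 (shut) to 1 (fully open). In form: {"delta_pos": [[dx, dy, dz], ...], "twist": [[wx, wy, wz], ...], "gripper": [gripper, ...]}. A call has 1 to 12 rows; each row shifts and turns the commanded pose from where the row before left it; what a row does not reach is not made up. A row lasts 1/12 s, in which the tool goes at most 41.7 mm and 7.16 degrees, less where a joint would pass 70% of its speed; a pose out of reach is approached as far as the arm can. A call is refused whole if a number of a shift passes 41.7 or a number of a turn 0.125, either way. A call with a gripper value outside its range is refused whole. The fingers move at their own pace and stop on an object; FORCE is the grip in N (left out, the last holds). Time passes only in rows, so rows that do not move let the fingers close. It gives the time, the measured TCP pose, the force, the opening and the grip force at its end, in the units of the state.
- telemetry.get_state(): the state, without advancing time (a new reading comes with each control period).
- read_camera(name): name is "scene" or "side" or "wrist"; returns the picture (420x560x3 uint8, red, green, blue); there is no depth.
- get_calibration(name): a dict with "fov_y" (degrees; the focal length in pixels is half the picture's height over the tangent of half this angle, whatever the lens; pixels are square), "cx", "cy" (the principal point, pixels), "R" (3x3) and "t" (3): a world point X has camera coordinates R X + t. Camera axes: x right, y down, z forward; pixel columns grow to the right and rows downward; lengths in m; the calibration is good to about 2 mm. A picture is of the moment at which its call begins: read the wrist's pose just before it. get_calibration takes no time and is no camera call; for the wrist camera it gives the pose at the moment of the call.
- r.sign_off(): hands the job in; it is judged then, once.
Trained networks look in the newest picture that a camera, given by its name, has taken for a name from the list of things; names that differ only in an ending like _2 or _b are one class to them, and where a whole thing is asked for, a point or a joint stands for the part that bears it (a point fixed in the world has none). Each returns a list of dicts, best first, with "score" (0 to 1); they miss things now and then, are a little off and sometimes report something else, mostly with a low value. They report only what shows in the picture. A call takes as long as a camera call. They do not tell look-alikes from the thing itself.
- silhouettes(camera, query): "mask" (420x560 bool, what is visible of it) and "position" ([column, row] in pixels, amid what is visible of it).
The state is a dict: "time_s": time; "joint_positions": joint angles; "joint_vel": joint speeds; "effort": joint torques, N m; "tcp_pos": TCP position; "eef_rot": TCP orientation; "ft_force": force on the tool from outside, world axes, zero at the start; "wrist_torque": the same for the moment, N m; "finger_gap": opening from 0.0 (shut) to 1.0 (fully open); "grip_force": force on a finger pad.
Only numpy, scipy, OpenCV 4.12 (cv2) and the standard library are available. Lean on these libraries where they do the work, as an engineer would, in place of code of your own. Each camera call takes 0.05 s, during which the arm holds its last target. There are 200 camera calls.

### The job

Lift the key board out of its slotted block and hang it on the screw of the stand, hooks facing away from the stand: bring the wide end of its keyhole over the screw head, then slide the board down until the screw is fully home in the top of the narrow slot, and let go so that it hangs straight. The screw's height was set by eye, so feel for it gently: do not ram the board against the screw or stand, do not let it drop, and leave the keys, the salt shaker and the balm pot alone.

Things in the scene. Friction and masses are not known exactly. Their poses are not given: they have to be found in the camera images.
- key_board: Dark wooden key board, 8 mm thick, 0.15 to 0.25 kg, upright in the slotted block at the start. Origin: middle of its lower edge, mid-thickness; z up the board, y along its width, x through it. Steel rail and three hooks on its front (-x), 30 to 45 mm up, reach 26 mm before the origin. Body 90 mm wide, 0 to 95 mm up; the plain tab above is 36 mm wide, up to 165 mm.
- tab (a point): Middle of the key board's tab, 130 mm above its lower edge, mid-thickness; axes as the key board's. Grip the tab with one pad on the front and one on the back and the fingertips no lower than here: when the board hangs, this point is level with or above the top of the stand.
- slot_end (a point): Closed top end of the keyhole's narrow slot, 85 mm above the key board's lower edge, on the middle line, mid-thickness; axes as the key board's. The keyhole goes right through: an eight-sided wide hole 20 mm across, centred 21 mm below this point, runs at its top into the slot, 10 mm wide, which ends here.
- slotted_block: Light wooden block, 70 x 110 mm, 32 mm high, fixed. A slot 10 mm wide and 25 mm deep runs along its y through the middle and holds the key board's lower edge. Origin: centre of its underside.
- stand: Light wooden stand, fixed. Origin on the table, at the middle of the front face of its upright board; x points into the board, y along its width, z up. Upright: 100 mm wide, 16 mm thick, top at 148 mm. Foot: 120 mm wide, 12 mm high, from 58 mm before the face to 34 mm behind. A steel screw stands out of the front face (see point screw_mid).
- screw_mid (a point): Point on the stand's front face, 120 mm up, axes as the stand's. The screw sticks out along -x, level with it sideways but at a height set by eye: its axis is anywhere from 16 mm below to 16 mm above, unmeasured. Neck 6 mm thick, 13 mm long, then a flat head 16 mm across, front 17.5 mm from the face. Firm under gentle force. Board fully home: slot end 3 mm above the screw's axis.
- keys: Bunch of keys lying flat on the table, 104 x 115 mm, 8 mm high. Bystander.
- salt_shaker: Glass salt shaker, 44 mm diameter, 90 mm high, standing. Origin: centre of its underside. Bystander.
- balm_pot: Small round pot with red lid, 58 mm diameter, 50 mm high, standing. Origin: centre of its underside. Bystander.
There are look-alikes about, which are no part of the job. Of the things like the slotted_block, leave any that is pink; of the rest the smaller one is meant.

How it is judged:
On the way, in this order (a step that is already met when the one before it is completed fails the run):
1. the key board is held in the fingers, lifted clear of the slotted block (height (world z) of key_board above 0.045 m and contact force between the fingers and key_board above 1 N), for 0.1 s.
2. still held, the key board is close to the face of the stand, its keyhole over the screw head (x of slot_end in the frame of stand above -0.0135 m and y of slot_end in the frame of stand between -0.007 and 0.007 m and z of slot_end in the frame of stand below 0.168 m and contact force between the fingers and key_board above 1 N), for 0.1 s.
At the end, for the whole second after the job is handed in: The key board hangs at rest on the stand's screw alone, behind the screw head (slot end within 12 mm in front of the stand's face, within 4 mm of its middle line, 104 to 142 mm above the table), within 0.12 rad of upright and 0.15 rad of parallel to the face (x of slot_end in the frame of stand between -0.012 and 0 m and y of slot_end in the frame of stand between -0.004 and 0.004 m and z of slot_end in the frame of stand between 0.104 and 0.142 m and angle between key_board's own z axis and vertical below 0.12 rad and angle between the x axis of key_board and the x axis of stand, either way round below 0.15 rad and x of key_board in the frame of stand below 0 m and contact force between key_board and stand above 0.7 N and contact force between key_board and slotted_block below 0.1 N and linear speed of key_board below 0.03 m/s and angular speed of key_board below 0.3 rad/s); the robot touches nothing.
It fails at once if the key board is pressed against the stand or its screw with more than 25 N (contact force between key_board and stand above 25 N).
It fails at once if the key board drops (moves faster than 0.2 m/s while not held) (contact force between the fingers and key_board below 0.2 N and linear speed of key_board above 0.2 m/s).
It fails at once if keys: moved by more than 25 mm (distance of keys from where it was at the start of the episode above 0.025 m).
It fails at once if salt shaker: moved by more than 25 mm (distance of salt_shaker from where it was at the start of the episode above 0.025 m).
It fails at once if balm pot: moved by more than 25 mm (distance of balm_pot from where it was at the start of the episode above 0.025 m).
It also fails if it takes over 64 s, if anything falls off the work surface, if the arm or the gripper's body presses on something with over 40 N, if the wrist force passes 120 N, or if a joint passes its speed limit or range.

## Working session

There is one attempt and no reset: what is moved stays moved. The work goes in short steps, Python scripts to look and compute and a shell command to move; the robot and the scene stay as the last step left them, time stands still between calls to the robot, and variables do not carry over. Pictures are saved under pics/ and viewed, at most 10 in all, crops included, and the job is handed in when it is done.

```bash
mkdir -p pics; python3 - <<'E'
from workcell import telemetry, read_camera, get_calibration, silhouettes
import cv2,numpy as np
np.set_printoptions(precision=4,suppress=True)
s=telemetry.get_state(); print(s['time_s'],s['tcp_pos'],s['eef_rot'],s['finger_gap'])
for c in ['scene','side']:
    im=read_camera(c); cv2.imwrite(f'pics/{c}0.png',im[:,:,::-1])
    k=get_calibration(c); print(c,k['fov_y'],k['cx'],k['cy'],np.array(k['R']).tolist(),k['t'])
    for q in ['key_board','slotted_block','stand','keys','salt_shaker','balm_pot']:
        for d in silhouettes(c,q)[:4]:
            ys,xs=np.where(d['mask']); print(q,round(d['score'],2),d['position'],xs.min(),xs.max(),ys.min(),ys.max())
E
```

```text
0.0 [ 0.2457 -0.5194  0.2385] [[ 0.904   0.4276 -0.0007]
 [ 0.4276 -0.904   0.0016]
 [ 0.     -0.0018 -1.    ]] 1.0026828308892644
scene 48.61219326727808 281.5810038099998 208.1440098226353 [[-0.6394155200561985, -0.7686031365074303, 0.019925141460016112], [-0.4001030429057291, 0.31049999424067476, -0.8622686986282856], [0.6565556699693009, -0.5593200980900662, -0.5060589689983581]] [0.4016 0.2799 0.8743]
key_board 0.83 [231.7, 231.8] 213 248 198 260
slotted_block 0.76 [161.5, 269.5] 132 189 249 290
slotted_block 0.63 [232.9, 263.4] 206 261 244 277
stand 0.9 [359.3, 194.0] 338 390 161 224
stand 0.64 [271.0, 206.4] 260 279 194 218
salt_shaker 0.69 [317.8, 226.2] 308 324 208 241
balm_pot 0.94 [272.0, 209.4] 259 279 194 218
side 49.91271643922618 276.58945577543466 213.64164634459874 [[-0.8397992859518439, -0.5428681351808617, -0.0055988498842634475], [-0.30530245191170724, 0.48077038211137035, -0.8219794720923307], [0.4489182243699544, -0.6885884311326619, -0.5694895963393771]] [0.4725 0.2132 1.0303]
key_board 0.64 [229.0, 252.3] 218 246 217 279
slotted_block 0.91 [291.9, 293.8] 257 326 263 323
slotted_block 0.78 [236.8, 278.3] 210 258 256 291
slotted_block 0.58 [169.9, 296.5] 142 199 275 322
stand 0.78 [322.2, 191.5] 305 349 151 214
keys 0.67 [336.9, 250.1] 315 349 240 265
salt_shaker 0.79 [297.7, 222.7] 289 305 207 237
balm_pot 0.87 [246.7, 213.7] 233 254 200 224
balm_pot 0.23 [231.1, 250.1] 218 247 217 278
```

```bash
ls; python3 -c "
import cv2,numpy as np
a=cv2.imread('pics/scene0.png');b=cv2.imread('pics/side0.png');print(a.shape)"
```

```text
pics
(420, 560, 3)
```

View pics/scene0.png

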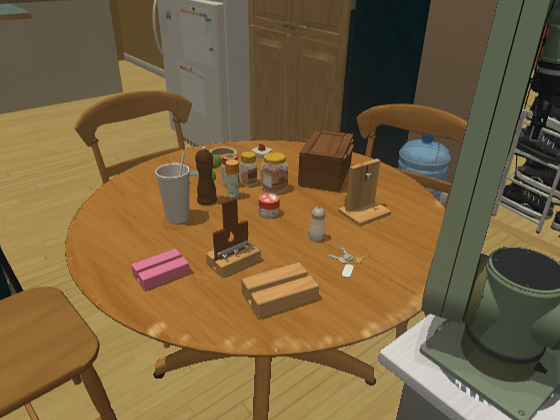

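View pics/side0.png

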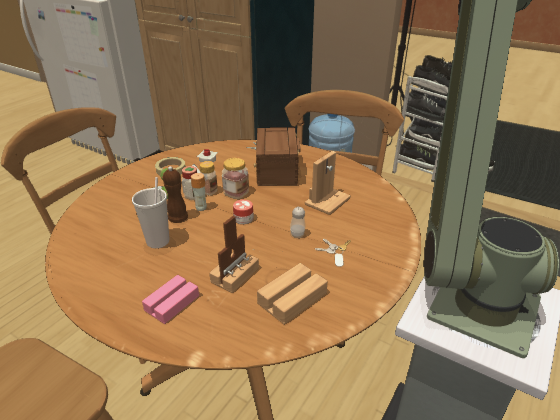

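Key board stands in the light wooden block at scene (233,262) / side (236,270); larger look-alike at scene (280,290), pink one at (161,268). The stand is at scene (362,195). I'll confirm in enlarged crops.

```bash
python3 - <<'E'
import cv2,numpy as np
a=cv2.imread('pics/scene0.png');b=cv2.imread('pics/side0.png')
def crop(im,x,y,w=80,h=60,f=5):
    c=cv2.resize(im[y:y+h,x:x+w],None,fx=f,fy=f,interpolation=cv2.INTER_CUBIC)
    for i in range(0,w,10): cv2.putText(c,str(x+i),(i*f,8),0,.3,(255,255,0),1); cv2.line(c,(i*f,10),(i*f,14),(255,255,0),1)
    for j in range(0,h,10): cv2.putText(c,str(y+j),(0,j*f+3),0,.3,(255,255,0),1); cv2.line(c,(20,j*f),(24,j*f),(255,255,0),1)
    return c
cv2.imwrite('pics/cropA.png',np.hstack([crop(a,195,195,76,80,7)[:, :],])) 
cv2.imwrite('pics/c1.png',np.hstack([crop(a,200,195,66,80,6),crop(b,200,214,66,80,6)]))
cv2.imwrite('pics/c2.png',np.hstack([crop(a,332,152,66,80,6),crop(b,296,145,66,80,6)]))
E
```

```text
(no output)
```

View pics/c1.png

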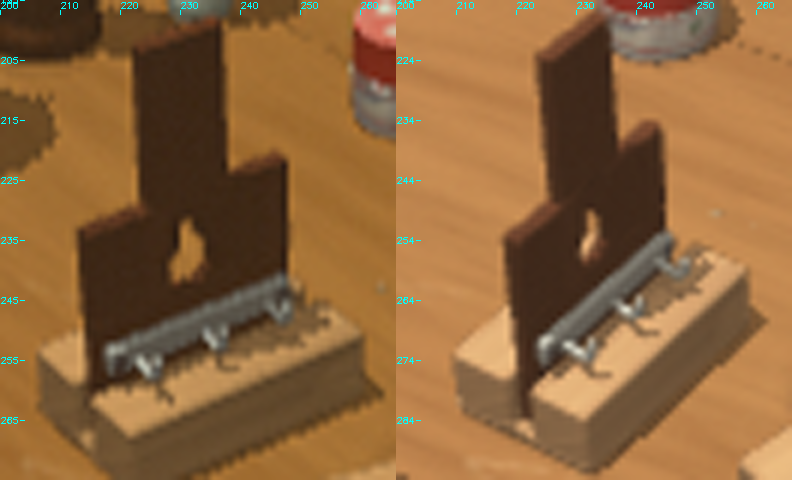

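View pics/c2.png

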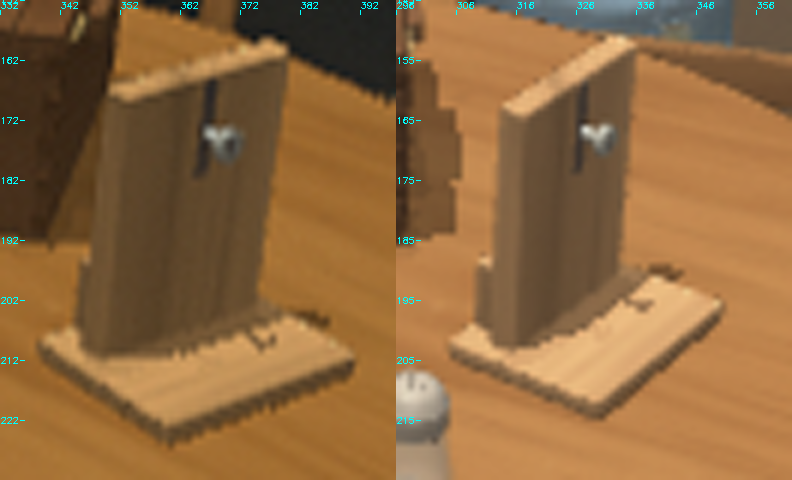

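The meant block is confirmed (wooden, smaller, holds the board). Tab corners are at scene (222,203)-(237,199). The screw head is at scene (369,176), side (330,168). Now fitting the poses.

```bash
cat > h.py <<'E'
import numpy as np
from workcell import get_calibration
from scipy.optimize import least_squares
np.set_printoptions(precision=4,suppress=True)
def proj(k,X):
    f=210/np.tan(np.radians(k['fov_y']/2)); c=np.asarray(X)@np.array(k['R']).T+np.array(k['t'])
    return np.c_[k['cx']+f*c[:,0]/c[:,2],k['cy']+f*c[:,1]/c[:,2]]
def w(P,p):
    c,s=np.cos(p[2]),np.sin(p[2]); P=np.asarray(P,float)
    return np.c_[p[0]+c*P[:,0]-s*P[:,1],p[1]+s*P[:,0]+c*P[:,1],P[:,2]]
E
cat > fit.py <<'E'
from h import *
def px(X,o): return (np.array(X)+.5)/6-.5+np.array(o)
K={c:get_calibration(c) for c in('scene','side')}
def fit(name,obs,extra=0):
    def res(p):
        return np.concatenate([(proj(K[c],w(np.array(P)+[0,0,p[3] if extra else 0],p))-px(X,o)).ravel() for c,P,X,o in obs])
    best=min((least_squares(res,[.5,0,y]+([0] if extra else []),loss='soft_l1') for y in np.arange(-3,3,1)),key=lambda r:r.cost)
    r=res(best.x).reshape(-1,2); print(name,best.x,np.sqrt((r**2).mean())); print(r.round(1).tolist()); return best.x
B=[[-.004,.018,.172],[-.004,-.018,.172],[-.004,.045,.102],[-.004,-.045,.102]]
b=[[135,52],[221,28],[80,235],[287,157]]; b2=[[144,62],[214,27],[110,240],[264,130]]
fit('board',[('scene',B,b,[200,195]),('side',B,b2,[200,214])]); fit('board z',[('scene',B,b,[200,195]),('side',B,b2,[200,214])],1)
C=[[-.035,-.055,.032],[-.035,.055,.032],[.035,.055,.032]]
fit('block',[('scene',C,[[362,328],[128,435],[38,350]],[200,195]),('side',C,[[354,270],[194,420],[59,352]],[200,214])])
S=[[0,.05,.148],[0,-.05,.148],[0,.05,.012],[-.058,-.06,.012],[-.058,.06,.012],[.034,.06,.012]]
so=[('scene',S,[[127,102],[285,55],[103,357],[355,360],[168,430],[40,343]],[332,152]),('side',S,[[130,115],[240,48],[124,345],[326,308],[201,412],[54,345]],[296,145])]
p=fit('stand',so); fit('stand z',so,1)
for c,X,o in(('scene',[224,142],[332,152]),('side',[205,138],[296,145])):
    print(px(X,o),*[(z,proj(K[c],w([[-.0155,0,z]],p))[0].round(1)) for z in(.104,.11,.12,.13,.136)])
E
python3 fit.py
```

```text
board [ 0.5467  0.2246 -0.0863] 0.6396370601537709
[[-0.3, -0.1], [-0.2, -0.5], [-0.5, 0.1], [-0.1, 1.4], [0.5, -0.2], [-0.3, -1.8], [0.3, 0.4], [0.6, -0.3]]
board z [ 0.5497  0.2221 -0.089  -0.0029] 0.609547032116327
[[-0.0, 0.2], [0.0, -0.2], [-0.2, 0.2], [0.0, 1.5], [0.2, -0.2], [-0.6, -1.7], [-0.0, 0.3], [0.3, -0.3]]
block [ 0.5451  0.2183 -0.0093] 0.604740247928105
[[0.8, 0.8], [0.5, 0.5], [-0.8, 0.1], [0.2, -0.9], [-0.3, -0.3], [-0.8, -0.0]]
stand [ 0.5172 -0.2018 -0.0943] 0.8289641641891934
[[-0.1, 0.3], [0.9, -0.3], [-0.8, 1.9], [0.4, -0.4], [-0.1, 0.2], [-1.0, 0.0], [0.0, 0.4], [0.5, -1.1], [-1.0, 1.9], [0.7, -1.0], [0.6, -1.1], [-0.5, -0.4]]
stand z [ 0.52   -0.2062 -0.0967 -0.0031] 0.8118305772039821
[[0.2, 0.5], [1.1, 0.0], [-0.6, 1.9], [0.4, -0.3], [0.0, 0.2], [-0.7, 0.0], [-0.2, 0.5], [0.3, -0.9], [-1.2, 1.8], [0.4, -1.0], [0.3, -1.2], [-0.6, -0.5]]
[368.9167 175.25  ] (0.104, array([368.7, 181.4])) (0.11, array([369. , 179.4])) (0.12, array([369.4, 176.1])) (0.13, array([369.8, 172.8])) (0.136, array([370.1, 170.7]))
[329.75   167.5833] (0.104, array([330.4, 172.5])) (0.11, array([330.6, 170.7])) (0.12, array([330.8, 167.7])) (0.13, array([331. , 164.7])) (0.136, array([331.1, 162.9]))
```

```bash
python3 -m inch '{"delta_pos":[[12,25,9],[17,35,9],[17,35,9],[17,35,9],[17,35,9],[17,35,9],[17,35,9],[17,35,9],[12,25,9],[10,20,0],[0,0,0]],"twist":[[0,0,0.104],[0,0,0.104],[0,0,0.104],[0,0,0.104],[0,0,0.104],[0,0,0.104],[0,0,0.104],[0,0,0.104],[0,0,0.104],[0,0,0.104],[0,0,0]],"gripper":[1,1,1,1,1,1,1,1,1,1,1]}'
python3 - <<'E'
from h import *
from workcell import read_camera,telemetry
import cv2
s=telemetry.get_state(); print(s['joint_positions'],s['ft_force']); 
k=get_calibration('wrist'); print(k['fov_y'],k['R'],k['t']); print('cam', -np.array(k['R']).T@np.array(k['t']))
cv2.imwrite('pics/w1.png',read_camera('wrist')[:,:,::-1])
E
```

```text
time_s: 1.62
tcp_pos: [0.4003, -0.2018, 0.3212]
eef_rot: [[0.082, 0.997, 0.003], [0.997, -0.082, 0.001], [0.001, 0.002, -1.0]]
ft_force: [0.1, -0.1, -0.1]
finger_gap: 1.004
grip_force: 0.0
[-0.4939  0.0705  1.6795  0.002   1.3897 -0.4125] [ 0.1499 -0.065  -0.1018]
61.73121813505034 [[ 0.9966 -0.0819  0.0019]
 [-0.0787 -0.9503  0.3011]
 [-0.0229 -0.3002 -0.9536]] [-0.4162 -0.2233  0.4063]
cam [ 0.4065 -0.1243  0.4555]
```

View pics/w1.png

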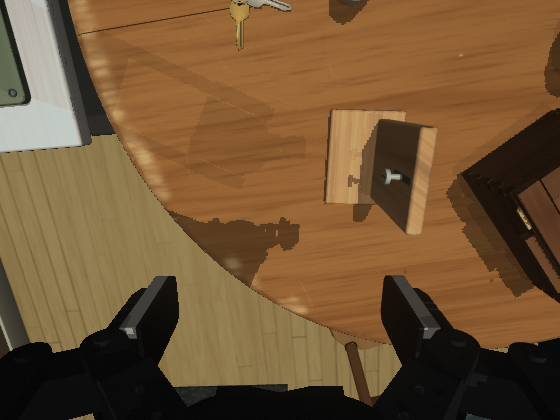

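The wrist picture shows the stand at columns 325-436, rows 109-235, with the screw head near (391,177). I'll enlarge it for corners.

```bash
python3 - <<'E'
import cv2
im=cv2.imread('pics/w1.png');x,y,w,h,f=315,100,130,140,4
c=cv2.resize(im[y:y+h,x:x+w],None,fx=f,fy=f,interpolation=cv2.INTER_CUBIC)
for i in range(0,w,10): cv2.putText(c,str(x+i),(i*f,8),0,.3,(255,255,0),1); cv2.line(c,(i*f,10),(i*f,14),(255,255,0),1)
for j in range(0,h,10): cv2.putText(c,str(y+j),(0,j*f+3),0,.3,(255,255,0),1)
cv2.imwrite('pics/w1c.png',c)
E
```

```text
(no output)
```

View pics/w1c.png

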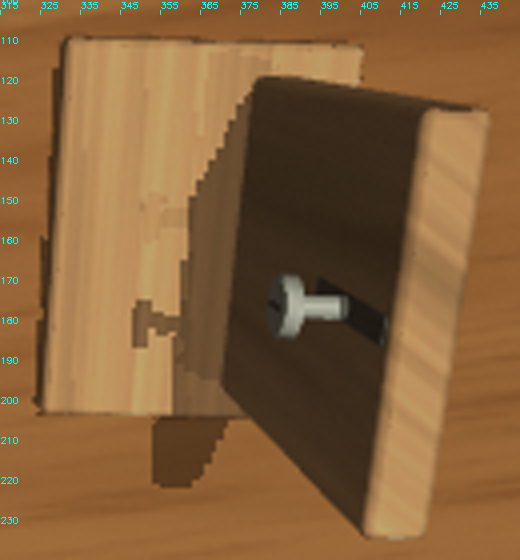

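```bash
python3 - <<'E'
from h import *
k=get_calibration('wrist')
S=np.array([[-.058,.06,.012],[-.058,-.06,.012],[.034,.06,.012],[0,.05,.012],[0,-.05,.012],[0,.05,.148],[0,-.05,.148],[.016,.05,.148],[.016,-.05,.148]])
px=lambda X:(np.array(X)+.5)/4-.5+[315,100]
o=px([[68,38],[45,410],[362,44],[258,77],[223,383],[427,112],[368,533],[488,110],[424,536]])
sc=px([[281,306],[346,307]])
def res(p):
    q=w(S,p); q[:,2]+=p[3]; a=w([[-.0175,0,p[4]],[0,0,p[4]]],p); a[:,2]+=p[3]
    return np.r_[(proj(k,q)-o).ravel(),(proj(k,a)-sc).ravel()]
for fz in(0,1):
    r=least_squares(lambda v:res(np.r_[v[:3],v[3]*fz,v[4]]),[.517,-.2,-.09,0,.12]); print(r.x,np.sqrt((r.fun**2).mean())); print(r.fun.reshape(-1,2).round(1).tolist())
E
```

```text
[ 0.5186 -0.2064 -0.1047  0.0022  0.1196] 1.369654264195339
[[-1.0, -0.8], [-0.9, 1.4], [1.4, -0.8], [-1.5, -1.1], [-0.6, 1.6], [-1.1, -2.1], [-1.2, 2.3], [2.4, -1.2], [1.8, 1.9], [-1.0, -0.0], [0.8, 0.1]]
[ 0.5218 -0.2085 -0.1065 -0.0101  0.12  ] 0.8048121436287244
[[0.7, 0.4], [0.5, 0.5], [1.2, 0.5], [-1.0, -0.0], [-0.1, 0.9], [-1.8, -0.9], [-1.6, 0.1], [1.1, 0.0], [0.9, -0.3], [-0.5, -0.4], [0.8, -0.3]]
```

```bash
python3 -m inch '{"delta_pos":[[3,25,0],[3,40,0],[3,40,0],[3,40,0],[3,40,0],[3,40,0],[3,40,0],[3,40,0],[3,40,0],[3,40,0],[0,25,0],[0,5,0]],"twist":[[0,0,0],[0,0,0],[0,0,0],[0,0,0],[0,0,0],[0,0,0],[0,0,0],[0,0,0],[0,0,0],[0,0,-0.02],[0,0,0],[0,0,0]],"gripper":[1,1,1,1,1,1,1,1,1,1,1,1]}'
python3 - <<'E'
from h import *
from workcell import read_camera,telemetry
import cv2
k=get_calibration('wrist'); np.save('k2.npy',k,allow_pickle=True)
im=read_camera('wrist')[:,:,::-1]; cv2.imwrite('pics/w2.png',im)
p=[.547,.222,-.088]; q=proj(k,w([[-.004,.018,.172],[.004,-.018,.172],[-.004,.045,.102],[-.035,-.055,.032],[-.035,.055,.032]],p)); print(q)
x,y=np.maximum(q.min(0).astype(int)-25,0); X,Y=q.max(0).astype(int)+30; f=4;im=im[y:Y,x:X]
c=cv2.resize(im,None,fx=f,fy=f,interpolation=cv2.INTER_CUBIC);print(c.shape,x,y)
for i in range(0,im.shape[1],10): cv2.putText(c,str(x+i),(i*f,8),0,.3,(255,255,0),1)
for j in range(0,im.shape[0],10): cv2.putText(c,str(y+j),(0,j*f+3),0,.3,(255,255,0),1)
cv2.imwrite('pics/w2c.png',c[:600,:800])
E
```

```text
time_s: 2.67
tcp_pos: [0.4293, 0.2128, 0.3196]
eef_rot: [[0.107, 0.994, -0.001], [0.994, -0.107, 0.001], [0.001, -0.001, -1.0]]
ft_force: [-0.0, -0.8, -1.1]
finger_gap: 0.997
grip_force: 0.0
[[419.7511 150.5253]
 [425.067  194.057 ]
 [395.0306 112.4829]
 [345.9709 194.8395]
 [349.5485 101.9728]]
(592, 540, 3) 320 76
```

View pics/w2c.png

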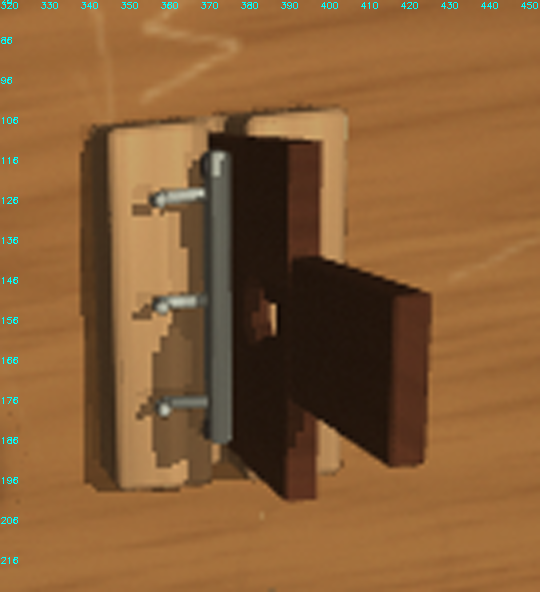

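```bash
python3 - <<'E'
from h import *
k=get_calibration('wrist')
B=np.array([[-.004,.018,.172],[.004,.018,.172],[-.004,-.018,.172],[.004,-.018,.172],[-.004,.045,.102],[.004,.045,.102],[-.004,-.045,.102],[.004,-.045,.102]])
px=lambda X:(np.array(X)+.5)/4-.5+[320,76]
o=px([[396,290],[430,293],[390,465],[423,462],[290,140],[320,142],[288,498],[317,495]])
for fz in(0,1):
    def res(p):
        q=w(B,p); q[:,2]+=p[3]*fz; return (proj(k,q)-o).ravel()
    r=least_squares(res,[.547,.22,-.09,0]); print(r.x,np.sqrt((r.fun**2).mean())); print(r.fun.reshape(-1,2).round(1).tolist())
C=np.array([[-.035,.055,.032],[-.035,-.055,.032],[.035,.055,.032]])
r=least_squares(lambda p:(proj(k,w(C,p))-px([[110,130],[118,488],[346,110]])).ravel(),[.547,.22,-.09]); print(r.x,r.fun)
E
```

```text
[ 0.5467  0.2226 -0.0175  0.    ] 0.6571244659230974
[[-0.7, 0.5], [0.9, -1.2], [-0.4, 0.4], [1.1, 0.3], [-0.6, 0.3], [0.2, -1.0], [-0.6, 0.4], [-0.1, 0.5]]
[ 0.5483  0.2217 -0.0186 -0.0044] 0.5508124820293941
[[-0.8, 0.7], [0.7, -1.0], [-0.5, -0.0], [0.8, -0.1], [-0.3, 0.9], [0.4, -0.4], [-0.4, -0.1], [-0.0, 0.0]]
[ 0.5465  0.2168 -0.024 ] [-0.8592 -0.5304 -0.5112  1.7245  1.3246 -0.8687]
```

```bash
python3 -m inch '{"delta_pos":[[20,3,-10],[35,3,-15],[35,3,-20],[27.5,0.4,-30],[0,0,-30],[0,0,-25],[0,0,-20],[0,0,-12],[0,0,-8],[0,0,0]],"twist":[[0,0,0.022],[0,0,0.022],[0,0,0.022],[0,0,0.022],[0,0,0],[0,0,0],[0,0,0],[0,0,0],[0,0,0],[0,0,0]],"gripper":[1,1,1,1,1,1,1,1,1,1]}' 30
python3 - <<'E'
from h import *
from workcell import read_camera,telemetry
import cv2
for c in('scene','side'):
    im=read_camera(c)
    cv2.imwrite(f'pics/{c}1.png',im[:,:,::-1])
E
```

```text
time_s: 3.55
tcp_pos: [0.5458, 0.2173, 0.1486]
eef_rot: [[0.023, 1.0, -0.003], [1.0, -0.023, -0.002], [-0.002, -0.003, -1.0]]
ft_force: [-0.5, 0.3, -0.8]
finger_gap: 0.999
grip_force: 0.0
```

```bash
python3 -m inch '{"delta_pos":[[1,4.5,1],[0,0,0],[0,0,0],[0,0,0],[0,0,0],[0,0,0],[0,0,0],[0,0,0],[0,0,0],[0,0,0],[0,0,0],[0,0,0]],"twist":[[0,0,0],[0,0,0],[0,0,0],[0,0,0],[0,0,0],[0,0,0],[0,0,0],[0,0,0],[0,0,0],[0,0,0],[0,0,0],[0,0,0]],"gripper":[1,0.4,0.2,0,-0.2,-0.4,-0.6,-0.7,-0.8,-0.9,-1,-1]}' 35
```

```text
time_s: 4.65
tcp_pos: [0.5474, 0.2241, 0.1514]
eef_rot: [[0.021, 1.0, 0.0], [1.0, -0.021, 0.0], [0.0, 0.0, -1.0]]
ft_force: [-0.5, 0.9, 0.3]
finger_gap: 0.087
grip_force: 34.8
```

```bash
python3 -m inch '{"delta_pos":[[0,0,3],[0,0,6],[0,0,10],[0,0,14],[0,0,16],[0,0,18],[0,0,20],[0,0,20],[0,0,15],[0,0,8],[0,0,0]],"twist":[[0,0,0],[0,0,0],[0,0,0],[0,0,0],[0,0,0],[0,0,0],[0,0,0],[0,0,0],[0,0,0],[0,0,0],[0,0,0]],"gripper":[-1,-1,-1,-1,-1,-1,-1,-1,-1,-1,-1]}' 50
```

```text
time_s: 5.57
tcp_pos: [0.5482, 0.2244, 0.284]
eef_rot: [[0.021, 1.0, 0.005], [1.0, -0.021, 0.002], [0.002, 0.005, -1.0]]
ft_force: [0.2, 0.0, -1.6]
finger_gap: 0.082
grip_force: 50.8
```

```bash
python3 -m inch '{"delta_pos":[[-8,-15,0],[-10,-30,0],[-10,-38,0],[-10,-40,0],[-10,-40,0],[-10,-40,0],[-10,-40,0],[-10,-40,0],[-10,-40,0],[-7,-40,0],[-3,-35,0],[0,-20,0]],"twist":[[0,0,0],[0,0,-0.01],[0,0,-0.01],[0,0,-0.01],[0,0,-0.01],[0,0,-0.01],[0,0,-0.01],[0,0,-0.01],[0,0,-0.01],[0,0,0],[0,0,0],[0,0,0]],"gripper":[-1,-1,-1,-1,-1,-1,-1,-1,-1,-1,-1,-1]}'
python3 -m inch '{"delta_pos":[[0,-5,-10],[0,0,-15],[0,0,-15],[0,0,-10],[0,0,0],[0,0,0]],"twist":[[0,0,0],[0,0,0],[0,0,0],[0,0,0],[0,0,0],[0,0,0]],"gripper":[-1,-1,-1,-1,-1,-1]}'
python3 - <<'E'
from h import *
from workcell import read_camera,telemetry
import cv2
def crop(im,x,y,w,h,f):
    c=cv2.resize(im[y:y+h,x:x+w],(w*f,h*f),interpolation=cv2.INTER_CUBIC)
    for i in range(0,w,10): cv2.putText(c,str(x+i),(i*f,8),0,.3,(255,255,0),1)
    for j in range(0,h,10): cv2.putText(c,str(y+j),(0,j*f+3),0,.3,(255,255,0),1)
    return c
ims={c:read_camera(c)[:,:,::-1] for c in('scene','side','wrist')}
for c in ims: cv2.imwrite(f'pics/{c}3.png',ims[c])
for c in('scene','side'):
    print(proj(get_calibration(c),w([[-.07,0,.18],[0,0,.12]],[.5195,-.206,-.1])))
a=crop(ims['scene'],332,140,80,90,5);b=crop(ims['side'],296,130,80,90,5)
cv2.imwrite('pics/s3.png',np.hstack([a,b])); cv2.imwrite('pics/w3.png',crop(ims['wrist'],160,60,280,250,2))
print(telemetry.get_state()['ft_force'])
E
```

```text
time_s: 6.57
tcp_pos: [0.4477, -0.1971, 0.2805]
eef_rot: [[0.104, 0.995, -0.002], [0.995, -0.104, -0.001], [-0.001, -0.002, -1.0]]
ft_force: [0.2, 0.2, -1.6]
finger_gap: 0.081
grip_force: 50.8
time_s: 7.07
tcp_pos: [0.449, -0.1981, 0.2306]
eef_rot: [[0.1, 0.995, -0.002], [0.995, -0.1, 0.001], [0.001, -0.002, -1.0]]
ft_force: [-0.3, -0.4, -1.5]
finger_gap: 0.086
grip_force: 50.8
[[387.2861 162.3951]
 [365.8486 173.2225]]
[[348.4479 153.879 ]
 [326.3248 165.3535]]
[-0.4866 -0.5459 -1.0044]
```

View pics/s3.png

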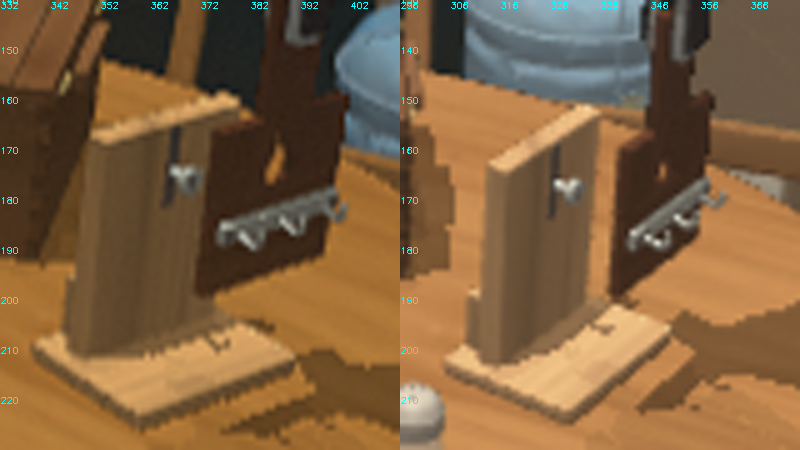

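View pics/w3.png

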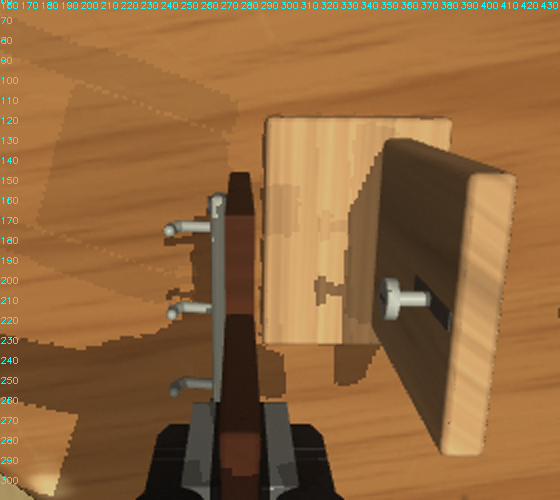

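The wrist view shows the board edge-on (shoulder at crop (240,214), tab top (240,433)) and the stand with its screw head at crop (388,300). I'll fit both from this one picture.

```bash
cat > rel.py <<'E'
from h import *
import cv2
k=get_calibration('wrist'); f=210/np.tan(np.radians(k['fov_y']/2))
def pr(X,k1):
    c=X@np.array(k['R']).T+np.array(k['t']); u=c[:,:2]/c[:,2:]; u=u*(1+k1*(u**2).sum(1,keepdims=True)); return u*f+[k['cx'],k['cy']]
px=lambda X:(np.array(X)+.5)/2-.5+[160,60]
S=np.array([[-.058,.06,.012],[-.058,-.06,.012],[.034,.06,.012],[0,.05,.012],[0,-.05,.012],[0,.05,.148],[0,-.05,.148],[.016,.05,.148],[.016,-.05,.148]])
so=px([[266,118],[263,344],[451,118],[385,140],[373,327],[470,176],[443,453],[516,176],[485,453]]); sc=px([[388,300],[430,299]])
B=np.array([[-.004,.045,0],[.004,.045,0],[-.004,.045,.095],[.004,.045,.095],[-.004,.018,.095],[.004,.018,.095],[-.004,.018,.165],[.004,.018,.165]])
bo=px([[230,173],[249,173],[226,214],[254,214],[224,315],[258,315],[220,433],[259,433]])
def rs(p):
    q=w(S,p);q[:,2]+=p[3]; a=w([[-.0175,0,p[4]],[0,0,p[4]]],p); a[:,2]+=p[3]
    return np.r_[(pr(q,p[5])-so).ravel(),(pr(a,p[5])-sc).ravel()]
def rb(p,k1): q=w(B,p);q[:,2]+=p[3]; return (pr(q,k1)-bo).ravel()
for fz,fk in((0,0),(1,0),(0,1),(1,1)):
    r=least_squares(lambda v:rs(v*[1,1,1,fz,1,fk]),[.517,-.2,-.09,0,.12,0]); s=r.x*[1,1,1,fz,1,fk]
    b=least_squares(rb,[.449,-.2,-.1,.086],args=(s[5],)); q=b.x
    d=w([[q[0]-s[0],q[1]-s[1],0]],[0,0,-s[2]])[0]
    print('stand',s,'rms',np.sqrt((r.fun**2).mean()),'board',q,np.sqrt((b.fun**2).mean()),'rel xy',d[:2],'yaw',q[2]-s[2],'slot_end-screw z',q[3]-s[3]+.085-s[4])
print(r.fun.reshape(-1,2).round(1).tolist(),b.fun.reshape(-1,2).round(1).tolist())
E
python3 rel.py
```

```text
stand [ 0.5205 -0.2047 -0.0965 -0.      0.1202  0.    ] rms 1.5372812411769277 board [ 0.4499 -0.2003 -0.1025  0.0861] 0.9384992013169796 rel xy [-0.0707 -0.0024] yaw -0.005966919146191865 slot_end-screw z 0.05098219772275614
stand [ 0.5223 -0.2066 -0.0989 -0.0071  0.1209  0.    ] rms 0.8029643438612253 board [ 0.4499 -0.2003 -0.1025  0.0861] 0.9384992013169796 rel xy [-0.0726 -0.0008] yaw -0.0036042332703771635 slot_end-screw z 0.057337609443994714
stand [ 0.522  -0.2045 -0.0993 -0.      0.1195 -0.1595] rms 0.8263744283021438 board [ 0.45   -0.2    -0.1025  0.0869] 0.9108307449020503 rel xy [-0.0722 -0.0027] yaw -0.0031731924302832726 slot_end-screw z 0.05241288938928884
stand [ 0.5222 -0.2057 -0.0991 -0.0042  0.1203 -0.0733] rms 0.7744193365706997 board [ 0.45   -0.2002 -0.1025  0.0865] 0.9253292184099311 rel xy [-0.0725 -0.0016] yaw -0.003315702718482083 slot_end-screw z 0.05537030216464296
[[1.1, 0.5], [1.4, 0.6], [0.5, 1.0], [-0.8, -0.1], [-0.1, 0.3], [-1.1, -0.9], [-1.1, 0.6], [0.6, -0.7], [-0.3, 0.3], [-0.8, -0.5], [1.3, -0.1]] [[-0.3, -0.4], [0.3, -0.4], [-0.5, 1.1], [0.5, 1.1], [0.7, -1.2], [-1.9, -1.2], [-0.8, 0.2], [1.6, 0.2]]
```

```bash
python3 -m inch '{"delta_pos":[[3,1.2,-5],[7,0,-8],[10,-1,-8],[10,-1.2,-6],[7,-0.8,-3],[3,-0.3,0],[0,0,0],[0,0,0],[0,0,0]],"twist":[[0,0,0.004],[0,0,0],[0,0,0],[0,0,0],[0,0,0],[0,0,0],[0,0,0],[0,0,0],[0,0,0]],"gripper":[-1,-1,-1,-1,-1,-1,-1,-1,-1]}'
cat > look.py <<'E'
from h import *
from workcell import read_camera,telemetry
import cv2,sys
n=sys.argv[1]
def crop(im,x,y,w,h,f):
    c=cv2.resize(im[y:y+h,x:x+w],(w*f,h*f),interpolation=cv2.INTER_CUBIC)
    for i in range(0,w,10): cv2.putText(c,str(x+i),(i*f,8),0,.3,(255,255,0),1)
    for j in range(0,h,10): cv2.putText(c,str(y+j),(0,j*f+3),0,.3,(255,255,0),1)
    return c
s=telemetry.get_state(); print(s['tcp_pos'],s['ft_force'],np.array(s['eef_rot'])[:,2])
a=crop(read_camera('scene')[:,:,::-1],335,140,65,75,4);b=crop(read_camera('side')[:,:,::-1],300,130,65,75,4)
c=crop(read_camera('wrist')[:,:,::-1],210,110,130,150,4)
cv2.imwrite(f'pics/m{n}.png',np.hstack([np.vstack([a,b]),c]))
E
python3 look.py 4
```

```text
time_s: 7.97
tcp_pos: [0.4892, -0.201, 0.2015]
eef_rot: [[0.097, 0.995, 0.0], [0.995, -0.097, -0.0], [-0.0, 0.0, -1.0]]
ft_force: [0.4, -0.5, -1.4]
finger_gap: 0.084
grip_force: 50.8
[ 0.4892 -0.201   0.2015] [ 0.4485 -0.4702 -1.4034] [ 0.     -0.0001 -1.    ]
```

View pics/m4.png

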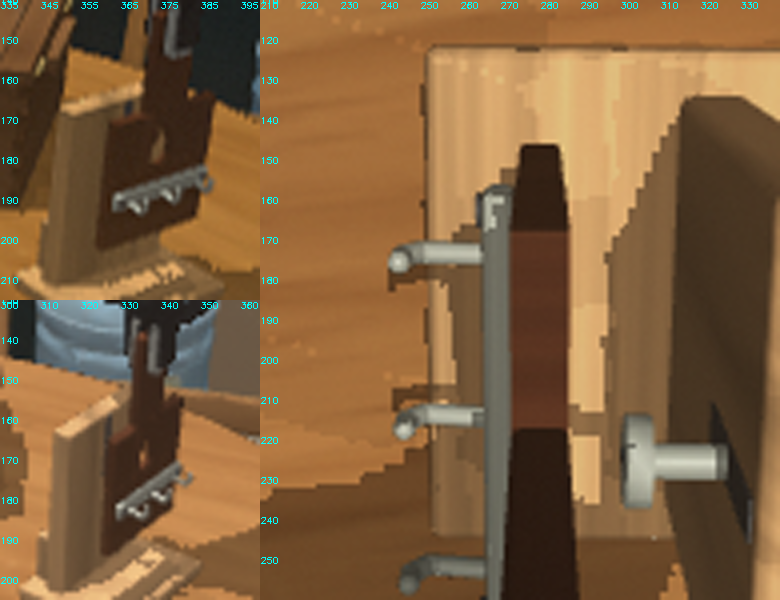

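The wrist crop shows the screw head centred at about (304,225) px, the board shoulder edge at row 168 and the tab edge at row 217. I'll compute the offset from these. No more pictures will be viewed.

```bash
python3 - <<'E'
from h import *
k=get_calibration('wrist'); f=210/np.tan(np.radians(k['fov_y']/2)); print('cam',-np.array(k['R']).T@np.array(k['t']))
def pr(X,k1):
    c=X@np.array(k['R']).T+np.array(k['t']); u=c[:,:2]/c[:,2:]; u=u*(1+k1*(u**2).sum(1,keepdims=True)); return u*f+[k['cx'],k['cy']]
px=lambda X:(np.array(X)-[260,0]+.5)/4-.5+[210,110]
B=np.array([[-.004,.045,0],[.004,.045,0],[-.004,.045,.095],[.004,.045,.095],[-.004,.018,.095],[.004,.018,.095]])
bo=px([[521,145],[558,145],[510,231],[569,231],[512,428],[568,428]])
S=np.array([[-.058,.06,.012],[-.058,-.06,.012],[0,.05,.012]]); so=px([[430,48],[435,535],[685,97]])
H=np.array([[-.0175,0,0],[-.0155,.008,0],[-.0155,-.008,0]]); ho=px([[625,460],[638,412],[638,508]])
for k1 in(0,-.075,-.15):
    b=least_squares(lambda p:(pr(w(B,[p[0],p[1],-.0985])+[0,0,p[2]],k1)-bo).ravel(),[.489,-.2,.057]); q=b.x
    hz=least_squares(lambda p:(pr(w(H,[p[0],p[1],-.0985])+[0,0,p[2]],k1)-ho).ravel(),[.52,-.205,.12]); h=hz.x
    h2=least_squares(lambda p:(pr(w(H,[p[0],p[1],-.0985])+[0,0,.12],k1)-ho).ravel(),[.52,-.205]).x
    s=least_squares(lambda p:(pr(w(S,[p[0],p[1],-.0985]),k1)-so).ravel(),[.52,-.205]).x
    rel=lambda a:w([[q[0]-a[0],q[1]-a[1],0]],[0,0,.0985])[0][:2]*1e3
    print(k1,'board',q,b.fun.round(1),'screw',h,hz.fun.round(1),'z.12:',h2,'stand',s); print(' rel mm',rel(h),rel(h2),rel(s))
E
```

```text
cam [ 0.4968 -0.1235  0.3359]
0 board [ 0.4891 -0.2021  0.0574] [-0.4 -0.3  0.5 -0.3 -0.1  0.4  0.3  0.4 -0.4 -0.2  0.2 -0.2] screw [ 0.5203 -0.2008  0.128 ] [ 0.   0.1  0.3 -0.  -0.3 -0. ] z.12: [ 0.5206 -0.2037] stand [ 0.5218 -0.2044]
 rel mm [-30.9561  -4.4122] [-31.5313  -1.5322] [-32.8056  -0.9523]
-0.075 board [ 0.4891 -0.202   0.0579] [-0.4 -0.3  0.5 -0.3 -0.2  0.4  0.3  0.4 -0.4 -0.2  0.2 -0.2] screw [ 0.5203 -0.2007  0.1282] [ 0.   0.1  0.3 -0.  -0.3 -0. ] z.12: [ 0.5206 -0.2037] stand [ 0.5218 -0.2041]
 rel mm [-30.9523  -4.3189] [-31.5391  -1.3815] [-32.8022  -1.0884]
-0.15 board [ 0.4891 -0.2018  0.0584] [-0.4 -0.2  0.5 -0.2 -0.2  0.3  0.3  0.3 -0.4 -0.2  0.2 -0.2] screw [ 0.5203 -0.2007  0.1284] [ 0.   0.1  0.3 -0.  -0.3 -0. ] z.12: [ 0.5206 -0.2037] stand [ 0.5219 -0.2038]
 rel mm [-30.9485  -4.2252] [-31.5469  -1.2304] [-32.7994  -1.228 ]
```

```bash
python3 -m inch '{"delta_pos":[[2,1,-1],[3,-0.3,0],[2,-0.2,0],[1,-0.1,0],[1,-0.1,0],[1,-0.1,0],[0,0,0],[0,0,0]],"twist":[[0,0,0],[0,0,0],[0,0,0],[0,0,0],[0,0,0],[0,0,0],[0,0,0],[0,0,0]],"gripper":[-1,-1,-1,-1,-1,-1,-1,-1]}'
python3 -m inch '{"delta_pos":[[0.7,0,0],[0.7,-0.1,0],[0.7,-0.1,0],[0,0,0]],"twist":[[0,0,0],[0,0,0],[0,0,0],[0,0,0]],"gripper":[-1,-1,-1,-1]}'
```

```text
time_s: 8.78
tcp_pos: [0.4994, -0.2008, 0.2003]
eef_rot: [[0.097, 0.995, -0.0], [0.995, -0.097, 0.0], [0.0, -0.0, -1.0]]
ft_force: [-0.4, -0.4, -2.2]
finger_gap: 0.081
grip_force: 50.8
time_s: 9.12
tcp_pos: [0.5016, -0.201, 0.2004]
eef_rot: [[0.097, 0.995, 0.0], [0.995, -0.097, -0.0], [-0.0, 0.0, -1.0]]
ft_force: [-0.2, -0.3, -2.6]
finger_gap: 0.077
grip_force: 50.8
```

```bash
python3 -m inch '{"delta_pos":[[0.8,-0.1,0],[0.8,-0.1,0],[0.8,-0.1,0],[0,0,0]],"twist":[[0,0,0],[0,0,0],[0,0,0],[0,0,0]],"gripper":[-1,-1,-1,-1]}'
python3 -m inch '{"delta_pos":[[0.8,-0.1,0],[0.8,-0.1,0],[0,0,0],[0,0,0]],"twist":[[0,0,0],[0,0,0],[0,0,0],[0,0,0]],"gripper":[-1,-1,-1,-1]}'
```

```text
time_s: 9.45
tcp_pos: [0.504, -0.2013, 0.2003]
eef_rot: [[0.097, 0.995, 0.0], [0.995, -0.097, -0.0], [0.0, 0.0, -1.0]]
ft_force: [0.0, -0.3, -1.6]
finger_gap: 0.086
grip_force: 50.8
time_s: 9.78
tcp_pos: [0.5055, -0.2015, 0.2003]
eef_rot: [[0.097, 0.995, 0.0], [0.995, -0.097, -0.0], [-0.0, 0.0, -1.0]]
ft_force: [0.2, 0.4, -1.8]
finger_gap: 0.088
grip_force: 50.8
```

```bash
python3 -m inch '{"delta_pos":[[1,-0.1,0],[1,-0.1,0],[1,-0.1,0],[1,-0.1,0],[0,0,0],[0,0,0]],"twist":[[0,0,0],[0,0,0],[0,0,0],[0,0,0],[0,0,0],[0,0,0]],"gripper":[-1,-1,-1,-1,-1,-1]}'
python3 -m inch '{"delta_pos":[[0.8,-0.1,0],[0.8,-0.1,0],[0.8,-0.1,0],[0,0,0],[0,0,0]],"twist":[[0,0,0],[0,0,0],[0,0,0],[0,0,0],[0,0,0]],"gripper":[-1,-1,-1,-1,-1]}'
```

```text
time_s: 10.28
tcp_pos: [0.5095, -0.2019, 0.2003]
eef_rot: [[0.097, 0.995, -0.0], [0.995, -0.097, 0.0], [0.0, -0.0, -1.0]]
ft_force: [-0.4, 0.2, -2.1]
finger_gap: 0.084
grip_force: 50.8
time_s: 10.7
tcp_pos: [0.5119, -0.2022, 0.2003]
eef_rot: [[0.097, 0.995, 0.0], [0.995, -0.097, 0.0], [0.0, 0.0, -1.0]]
ft_force: [0.2, 0.8, -1.2]
finger_gap: 0.085
grip_force: 50.8
```

```bash
python3 -m inch '{"delta_pos":[[0.8,-0.1,0],[0.8,-0.1,0],[0.4,0,0],[0,0,0],[0,0,0]],"twist":[[0,0,0],[0,0,0],[0,0,0],[0,0,0],[0,0,0]],"gripper":[-1,-1,-1,-1,-1]}'
python3 -m inch '{"delta_pos":[[0.5,0,0],[0.5,-0.1,0],[0,0,0],[0,0,0]],"twist":[[0,0,0],[0,0,0],[0,0,0],[0,0,0]],"gripper":[-1,-1,-1,-1]}'
python3 -m inch '{"delta_pos":[[0.5,0,0],[0.5,-0.1,0],[0,0,0],[0,0,0]],"twist":[[0,0,0],[0,0,0],[0,0,0],[0,0,0]],"gripper":[-1,-1,-1,-1]}'
```

```text
time_s: 11.12
tcp_pos: [0.5139, -0.2024, 0.2003]
eef_rot: [[0.097, 0.995, 0.0], [0.995, -0.097, 0.0], [0.0, 0.0, -1.0]]
ft_force: [0.3, 0.2, -0.9]
finger_gap: 0.085
grip_force: 50.8
time_s: 11.45
tcp_pos: [0.5149, -0.2025, 0.2004]
eef_rot: [[0.097, 0.995, 0.0], [0.995, -0.097, -0.0], [-0.0, 0.0, -1.0]]
ft_force: [-0.9, 0.9, -1.1]
finger_gap: 0.084
grip_force: 50.8
time_s: 11.78
tcp_pos: [0.5159, -0.2026, 0.2003]
eef_rot: [[0.097, 0.995, 0.0], [0.995, -0.097, -0.0], [-0.0, 0.0, -1.0]]
ft_force: [0.1, 0.2, -2.5]
finger_gap: 0.088
grip_force: 50.8
```

```bash
python3 -m inch '{"delta_pos":[[0,0,-1],[0,0,-1.5],[0,0,-1.5],[0,0,-1.5],[0,0,-1.5],[0,0,-1],[0,0,0],[0,0,0]],"twist":[[0,0,0],[0,0,0],[0,0,0],[0,0,0],[0,0,0],[0,0,0],[0,0,0],[0,0,0]],"gripper":[-1,-1,-1,-1,-1,-1,-1,-1]}'
python3 -m inch '{"delta_pos":[[0,0,-1],[0,0,-1],[0,0,-1],[0,0,-1],[0,0,0],[0,0,0]],"twist":[[0,0,0],[0,0,0],[0,0,0],[0,0,0],[0,0,0],[0,0,0]],"gripper":[-1,-1,-1,-1,-1,-1]}'
```

```text
time_s: 12.45
tcp_pos: [0.5158, -0.2026, 0.1922]
eef_rot: [[0.097, 0.995, -0.0], [0.995, -0.097, 0.0], [0.0, -0.0, -1.0]]
ft_force: [-1.1, -0.1, -0.9]
finger_gap: 0.082
grip_force: 50.8
time_s: 12.95
tcp_pos: [0.5158, -0.2026, 0.1882]
eef_rot: [[0.097, 0.995, -0.0], [0.995, -0.097, 0.0], [0.0, -0.0, -1.0]]
ft_force: [0.1, -0.4, -1.6]
finger_gap: 0.088
grip_force: 50.8
```

```bash
for i in 1; do python3 -m inch '{"delta_pos":[[0,0,-0.7],[0,0,-0.7],[0,0,-0.6],[0,0,0],[0,0,0]],"twist":[[0,0,0],[0,0,0],[0,0,0],[0,0,0],[0,0,0]],"gripper":[-1,-1,-1,-1,-1]}'; done
python3 -m inch '{"delta_pos":[[0,0,-0.5],[0,0,-0.5],[0,0,0],[0,0,0]],"twist":[[0,0,0],[0,0,0],[0,0,0],[0,0,0]],"gripper":[-1,-1,-1,-1]}'
python3 -m inch '{"delta_pos":[[0,0,-0.5],[0,0,-0.5],[0,0,0],[0,0,0]],"twist":[[0,0,0],[0,0,0],[0,0,0],[0,0,0]],"gripper":[-1,-1,-1,-1]}'
```

```text
time_s: 13.37
tcp_pos: [0.5159, -0.2026, 0.1863]
eef_rot: [[0.097, 0.995, 0.0], [0.995, -0.097, 0.0], [0.0, 0.0, -1.0]]
ft_force: [0.8, 0.7, -1.3]
finger_gap: 0.083
grip_force: 50.8
time_s: 13.7
tcp_pos: [0.5158, -0.2026, 0.1853]
eef_rot: [[0.097, 0.995, 0.0], [0.995, -0.097, 0.0], [0.0, 0.0, -1.0]]
ft_force: [-0.7, -0.0, -2.4]
finger_gap: 0.084
grip_force: 50.8
time_s: 14.03
tcp_pos: [0.5158, -0.2026, 0.1843]
eef_rot: [[0.097, 0.995, 0.0], [0.995, -0.097, 0.0], [0.0, 0.0, -1.0]]
ft_force: [0.2, -0.2, -1.8]
finger_gap: 0.082
grip_force: 50.8
```

```bash
python3 -m inch '{"delta_pos":[[0,0,-0.5],[0,0,-0.5],[0,0,0],[0,0,0]],"twist":[[0,0,0],[0,0,0],[0,0,0],[0,0,0]],"gripper":[-1,-1,-1,-1]}'
python3 -m inch '{"delta_pos":[[0,0,-0.4],[0,0,-0.4],[0,0,0],[0,0,0]],"twist":[[0,0,0],[0,0,0],[0,0,0],[0,0,0]],"gripper":[-1,-1,-1,-1]}'
```

```text
time_s: 14.37
tcp_pos: [0.5158, -0.2026, 0.1833]
eef_rot: [[0.097, 0.995, -0.0], [0.995, -0.097, 0.0], [0.0, -0.0, -1.0]]
ft_force: [0.5, 0.8, -1.7]
finger_gap: 0.082
grip_force: 50.8
time_s: 14.7
tcp_pos: [0.5158, -0.2026, 0.1825]
eef_rot: [[0.097, 0.995, 0.0], [0.995, -0.097, 0.0], [0.0, 0.0, -1.0]]
ft_force: [0.3, 0.2, -2.0]
finger_gap: 0.086
grip_force: 50.8
```

```bash
python3 -m inch '{"delta_pos":[[0,0,-0.4],[0,0,-0.4],[0,0,0],[0,0,0]],"twist":[[0,0,0],[0,0,0],[0,0,0],[0,0,0]],"gripper":[-1,-1,-1,-1]}'
python3 -m inch '{"delta_pos":[[0,0,-0.4],[0,0,-0.4],[0,0,0],[0,0,0]],"twist":[[0,0,0],[0,0,0],[0,0,0],[0,0,0]],"gripper":[-1,-1,-1,-1]}'
```

```text
time_s: 15.03
tcp_pos: [0.5158, -0.2026, 0.1817]
eef_rot: [[0.097, 0.995, 0.0], [0.995, -0.097, 0.0], [0.0, 0.0, -1.0]]
ft_force: [0.3, 0.5, -1.7]
finger_gap: 0.084
grip_force: 50.8
time_s: 15.37
tcp_pos: [0.5158, -0.2026, 0.1809]
eef_rot: [[0.097, 0.995, 0.0], [0.995, -0.097, 0.0], [0.0, 0.0, -1.0]]
ft_force: [0.8, -0.6, -1.0]
finger_gap: 0.084
grip_force: 50.8
```

```bash
python3 -m inch '{"delta_pos":[[0,0,-0.4],[0,0,-0.4],[0,0,0],[0,0,0]],"twist":[[0,0,0],[0,0,0],[0,0,0],[0,0,0]],"gripper":[-1,-1,-1,-1]}'
python3 -m inch '{"delta_pos":[[0,0,-0.4],[0,0,-0.4],[0,0,0],[0,0,0]],"twist":[[0,0,0],[0,0,0],[0,0,0],[0,0,0]],"gripper":[-1,-1,-1,-1]}'
```

```text
time_s: 15.7
tcp_pos: [0.5159, -0.2026, 0.1802]
eef_rot: [[0.097, 0.995, 0.0], [0.995, -0.097, -0.0], [-0.0, 0.0, -1.0]]
ft_force: [-0.6, 0.4, 0.0]
finger_gap: 0.082
grip_force: 50.9
time_s: 16.03
tcp_pos: [0.516, -0.2026, 0.18]
eef_rot: [[0.097, 0.995, 0.001], [0.995, -0.097, -0.0], [-0.0, 0.001, -1.0]]
ft_force: [-0.5, 0.2, 4.3]
finger_gap: 0.086
grip_force: 51.7
```

```bash
python3 -m inch '{"delta_pos":[[0,0,0.3],[0,0,0],[0,0,0]],"twist":[[0,0,0],[0,0,0],[0,0,0]],"gripper":[-1,-1,-1]}' 20
python3 -m inch '{"delta_pos":[[0,0,0],[0,0,0],[0,0,0],[0,0,0],[0,0,0],[0,0,0],[0,0,0],[0,0,0]],"twist":[[0,0,0],[0,0,0],[0,0,0],[0,0,0],[0,0,0],[0,0,0],[0,0,0],[0,0,0]],"gripper":[-0.82,-0.8,-0.75,-0.7,-0.6,-0.5,-0.4,-0.4]}' 20
python3 - <<'E'
from h import *
from workcell import read_camera,telemetry,silhouettes
import cv2
for c in('scene','side'):
    im=read_camera(c); cv2.imwrite(f'pics/{c}9.png',im[:,:,::-1])
    k=get_calibration(c); d=silhouettes(c,'key_board')
    for e in d[:2]: print(c,e['score'],e['position'])
    print('expect', proj(k,w([[-.005,0,.105]],[.5205,-.2055,-.098])))
E
```

```text
time_s: 16.28
tcp_pos: [0.516, -0.2027, 0.1799]
eef_rot: [[0.097, 0.995, 0.001], [0.995, -0.097, -0.0], [-0.0, 0.001, -1.0]]
ft_force: [-1.3, 0.3, 4.7]
finger_gap: 0.085
grip_force: 51.7
time_s: 16.95
tcp_pos: [0.5159, -0.2026, 0.1795]
eef_rot: [[0.097, 0.995, -0.0], [0.995, -0.097, 0.0], [0.0, -0.0, -1.0]]
ft_force: [0.2, -0.5, 0.1]
finger_gap: 0.3
grip_force: 0.0
scene 0.96 [363.6, 183.2]
expect [[366.0971 178.7558]]
side 0.92 [325.5, 173.0]
expect [[327.0694 170.282 ]]
```

```bash
python3 -m inch '{"delta_pos":[[0,0,2],[0,0,5],[0,0,10],[0,0,15],[0,0,20],[0,0,25],[0,0,25],[0,0,15],[-10,0,5],[-20,10,0],[-10,10,0],[0,0,0]],"twist":[[0,0,0],[0,0,0],[0,0,0],[0,0,0],[0,0,0],[0,0,0],[0,0,0],[0,0,0],[0,0,0],[0,0,0],[0,0,0],[0,0,0]],"gripper":[-0.4,-0.4,-0.4,-0.4,-0.4,-0.4,-0.4,-0.4,-0.4,-0.4,-0.4,-0.4]}'
python3 - <<'E'
from h import *
from workcell import read_camera,silhouettes
import cv2
O=np.array([[.045,0],[.045,.095],[.018,.095],[.018,.165],[-.018,.165],[-.018,.095],[-.045,.095],[-.045,0]])
from scipy.spatial.transform import Rotation as Ro
for c in('scene','side'):
    im=read_camera(c); cv2.imwrite(f'pics/{c}10.png',im[:,:,::-1]); k=get_calibration(c)
    m=silhouettes(c,'key_board')[0]; M=m['mask'].astype(np.uint8); print(c,m['score'],m['position'])
    def iou(v):
        y,z,roll=v; T=np.zeros_like(M)
        for x in(-.004,.004):
            q=O-[0,.085]; R=np.array([[np.cos(roll),-np.sin(roll)],[np.sin(roll),np.cos(roll)]]); q=q@R.T+[y,z]
            P=proj(k,w(np.c_[np.full(8,-.005+x),q],[.5205,-.2055,-.098])); cv2.fillPoly(T,[np.round(P*16).astype(np.int32)],1,shift=4)
        return (T&M).sum()/(T|M).sum()
    print(max((round(iou((y,z,r)),3),y,z,r) for y in np.arange(-.012,.013,.002) for z in np.arange(.100,.146,.002) for r in np.arange(-.2,.21,.05)))
E
```

```text
time_s: 18.15
tcp_pos: [0.473, -0.1812, 0.3019]
eef_rot: [[0.097, 0.995, -0.002], [0.995, -0.097, 0.001], [0.001, -0.002, -1.0]]
ft_force: [-1.3, -0.2, -0.0]
finger_gap: 0.297
grip_force: 0.0
scene 0.93 [364.2, 180.8]
(np.float64(0.913), np.float64(0.0), np.float64(0.12200000000000003), np.float64(-5.551115123125783e-17))
side 0.84 [327.1, 171.3]
(np.float64(0.884), np.float64(-0.002), np.float64(0.11800000000000002), np.float64(-5.551115123125783e-17))
```

The board hangs straight: both views put the slot end at about 0.12 m with no roll, and the robot is clear of it.

```bash
python3 -c "
from workcell import r
print(r.sign_off())"
```

```text
the job is handed in; nothing more can be done
None
```

The key board is hanging on the stand's screw, let go and straight as far as both cameras show (slot end about 0.12 m up, no visible tilt); the job is handed in, but no pass or fail came back.

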